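# Empty the cup of ball knobs into the parts bin and snap its lid on

### The arm

A 7-joint arm with a two-finger parallel gripper is mounted at the origin on the work surface; the furniture and walls round the work are solid. World frame = base frame: x ahead of the robot, y to its left, z up, the work surface at z = 0. Lengths are in m, angles in rad, forces in N, time in s.
With the tool pointing down it reaches from about 0.4 to 0.85 m from the base axis. Payload 10.4 kg.
Tool frame: the origin (TCP) lies midway between the tips of the shut fingers; the grasp point (between the pads) lies 19 mm behind it (manip.hold_point_z is the distance from the TCP to the grasp point, in m); z points along the fingers, y is the line along which they close (so a half turn about z gives the same grasp; the last joint's range is limited). The gripper opens to 85 mm and grips with 20 to 120 N. Pads are 22 mm wide; open, the fingers measure 114 mm over their backs; the gripper's body (76 mm by 85 mm) begins 54 mm behind the grasp point. The pads swing forward as they close: fully open they stand 13 mm farther back than shut.
Start: joints at [-1.278, 0.332, -0.065, 1.46, 0.022, 1.35, -0.088], TCP at [0.194, 0.594, 0.231] pointing down, gripper open.
Joint ranges: [-2.6, 2.6], [-0.5, 2.12], [-1.47, 1.34], [0.16, 2.42], [-1.27, 4.41], [0.06, 2.06], [-2.6, 2.6]. Speed limits (rad/s): [2.22, 2.22, 2.79, 2.79, 3.14, 3.14, 3.14].

### API

Orientations are given as a unit quaternion [x, y, z, w].
In Python, from workcell import manip, eyes, job gives the robot as it stands.
- The arm moves only by the shell command python3 -m crank 'ROWS' [FORCE]. ROWS is JSON, a list that holds one entry, the list of rows, each a list of 7 numbers: the finger opening in cm, from 0 to 8.54, then the shift along the world's x, y, z in cm, then the turn, a rotation vector about the world's x, y, z in degrees. In form: [[[hand, x, y, z, ax, ay, az], ...]]. A call has 1 to 20 rows; each row shifts and turns the commanded pose from where the row before left it; what a row does not reach is not made up. A row lasts 1/8 s, in which the tool goes at most 62.5 mm and 10.7 degrees, less where a joint would pass 70% of its speed; a pose out of reach is approached as far as the arm can. A call with a gripper value outside its range is refused whole. The fingers move at their own pace and stop on an object; FORCE is the grip in N (left out, the last holds). Time passes only in rows, so rows that do not move let the fingers close. It gives the time, the measured TCP pose, the force, the opening and the grip force at its end, in the units of the state.
- manip.get_obs(): the state, without advancing time (a new reading comes with each control period).
- eyes.camera(name): name is "scene" or "top" or "wrist"; returns (picture, depth): 400x640x3 uint8, red, green, blue; 400x640 float32, m along the optical axis (not along the pixel's ray), 0 where there is no reading.
- eyes.camera_params(name): a dict with "fx", "fy", "cx", "cy" (pixels), "world_from_camera" (4x4, takes a point from camera to world coordinates); the wrist camera has in their place "hand_eye" (4x4, takes a point from camera to tool coordinates, whose origin is the TCP and whose axes are the flange's). Camera axes: x right, y down, z forward; pixel columns grow to the right and rows downward; lengths in m; the calibration is good to about 2 mm. A picture is of the moment at which its call begins: read the wrist's pose just before it. camera_params takes no time and is no camera call.
- job.hand_in(): hands the job in; it is judged then, once.
The state is a dict: "clock": time; "joint_pos": joint angles; "joint_velocities": joint speeds; "tau": joint torques, N m; "position": TCP position; "ee_rot": TCP orientation; "ft_force": force on the tool from outside, world axes, zero at the start; "torque": the same for the moment, N m; "grip_width": opening from 0.0 (shut) to 1.0 (fully open); "grasp_force": force on a finger pad.
Only numpy, scipy, OpenCV 4.12 (cv2) and the standard library are available. Lean on these libraries where they do the work, as an engineer would, in place of code of your own. Each camera call takes 0.05 s, during which the arm holds its last target. There are 200 camera calls.

### The job

Pick up the steel cup, tip it over the grey parts bin on the desk so that all six ball knobs fall into the bin, and stand the empty cup upright on the desk again, beside the bin. Then set the loose grey lid squarely on the bin and press it straight down until both clips snap over its edges, no harder than needed, and let go. Leave the bottle, the rail module, the tape measure and the label roll where they stand.

Things in the scene. Friction and masses are not known exactly. Their poses are not given: they have to be found in the camera images.
- cup_centre (a point): Loose open round cup of plain steel, outside 64 mm in diameter, 85 mm tall, walls 3 mm, no handle, about 0.14 kg; it starts upright on the desk, left or right of the bin, with all six knobs in its lower 50 mm. The point is on its axis half-way up (42.5 mm above its underside); z points up along the axis to the mouth. Grip it across its 64 mm width.
- cup_mouth (a point): Centre of the cup's mouth, on its axis at rim height (85 mm above its underside).
- knob_1: One of six equal black ball knobs lying loose in the cup: smooth plain balls of 24 mm diameter with a flush steel insert, 16 g; in a cup tipped some 15 to 20 degrees past level they roll and slide out by themselves. Origin: centre of the ball.
- knob_2: As knob_1.
- knob_3: As knob_1.
- knob_4: As knob_1.
- knob_5: As knob_1.
- knob_6: As knob_1.
- parts_bin: Open-topped grey plastic parts bin fixed to the desk ahead of the robot, turned up to 20 degrees: 96 mm along its x, 116 mm along its y, 66 mm high; walls and floor 4 mm (inside 88 x 108 mm). Origin: centre of its underside, on the desk; z up. The middle of its near (-x) and far (+x) walls carries a sprung steel clip; the two y sides have none.
- clip_hook (a point): Tip of the far (+x) clip's hook; the near clip mirrors it. Each clip is 36 mm wide (along y), reaches out to 58 mm from the bin's centre and up to 91 mm above the desk, with a slanted lead-in above the hook. A lid pushed straight down spreads both by 3.5 mm (8 to 15 N in all, felt over about 8 mm of travel); then they spring back over its edges and it is home on the rim: stop pushing.
- bin_mouth (a point): Centre of the bin's open mouth at rim height (66 mm above the desk), axes as the bin's.
- lid_grip (a point): Loose grey lid of the bin, 0.15 kg, lying flat, right way up, on the other side of the bin from the cup. On its plate stands a straight grip rib along x, 64 mm long, 16 mm wide, 34 mm high. The point is in the rib above the lid's centre, 22 mm above the plate's top, 12 mm below the rib's top. Snapped home it is 94 mm above the desk; the clips resist from about 108 to 99 mm.
- lid_underside (a point): Centre of the lid's underside, 37 mm below lid_grip, same axes. Plate 102 mm along x (round rims on the two x edges, which the clips grip) by 116 mm along y, 6 mm thick; below it a stepped plug 9 mm deep, with 3 mm of play all round in the bin's mouth (7 mm at its lowest 5 mm). Home, it is concentric with the bin, x parallel to the bin's x (either way round).
- bottle: Bystander: upright bottle, 53 mm in diameter, 192 mm tall; stands at the outer left or outer right. Origin: centre of its underside.
- tape_measure: Bystander: pocket tape measure 36 x 84 x 62 mm high, on the side away from the bottle. Origin: centre of its underside; y along its length.
- rail_module: Bystander: plain grey electrical rail module, 88 mm (x) by 36 mm (y), 58 mm tall, on the far part of the desk between the bin and the cup or lid, left or right. Origin: centre of its underside.
- label_roll: Bystander: roll of labels 69 mm in diameter, 40 mm high, on the far part of the desk, on the other side of the bin from the rail module. Origin: centre of its underside.
Mind the look-alikes: they are no part of the job. Leave any blue look-alike of the part that bears lid_grip alone.

How it is judged:
By the outcome, as a careful person would: the job done as asked, in the order asked, and still so for the second after the job is handed in, with the robot touching nothing.
It also fails if it takes over 70 s, if anything falls off the work surface, if the arm or the gripper's body presses on something with over 40 N, if the wrist force passes 120 N, or if a joint passes its speed limit or range.

## Working session

There is one attempt and no reset: what is moved stays moved. The work goes in short steps, Python scripts to look and compute and a shell command to move; the robot and the scene stay as the last step left them, time stands still between calls to the robot, and variables do not carry over. Pictures are saved under pics/ and viewed, at most 10 in all, crops included, and the job is handed in when it is done.

```bash
mkdir -p pics; ls
cat > h.py <<'E'
import numpy as np,cv2
from scipy.spatial.transform import Rotation as R
from workcell import manip,eyes,job
def snap(name,fn):
    o=manip.get_obs(); im,d=eyes.camera(name); p=eyes.camera_params(name)
    if name=="wrist":
        T=np.eye(4);T[:3,:3]=R.from_quat(o["ee_rot"]).as_matrix();T[:3,3]=o["position"];T=T@p["hand_eye"]
    else: T=np.array(p["world_from_camera"])
    np.savez("pics/"+fn+".npz",im=im,d=d,T=T,k=[p["fx"],p["fy"],p["cx"],p["cy"]])
    cv2.imwrite("pics/"+fn+".png",im[:,:,::-1]); return im,d
def cloud(fn):
    z=np.load("pics/"+fn+".npz");d=z["d"];fx,fy,cx,cy=z["k"]
    v,u=np.mgrid[:d.shape[0],:d.shape[1]]
    P=np.stack([(u-cx)/fx*d,(v-cy)/fy*d,d],-1)@z["T"][:3,:3].T+z["T"][:3,3]
    P[d==0]=np.nan
    return z["im"],P
E
python3 - <<'E'
from h import *
snap("top","top0")
o=manip.get_obs();print(o, manip.hold_point_z)
print(eyes.camera_params("wrist"))
E
```

```text
pics
{'clock': 0.05, 'joint_pos': array([-1.27758828,  0.33287075, -0.06473813,  1.46092173,  0.02156037,
        1.34989607, -0.08849367]), 'joint_velocities': array([-0.00085578,  0.00052151,  0.00010386, -0.00077996,  0.00104353,
        0.00012959, -0.00082087]), 'tau': array([ 1.91290856e-03, -6.27385068e+01,  4.95780946e-02, -3.92841697e+01,
        1.63910404e-02,  7.45988247e-03, -8.94517655e-06]), 'position': array([0.19397152, 0.5937512 , 0.23052607]), 'ee_rot': array([ 1.57221832e-01,  9.87563063e-01, -6.93641215e-04, -1.03692787e-04]), 'ft_force': array([-0.42560274,  0.04575972,  0.50259105]), 'torque': array([ 0.05229593, -0.0432808 , -0.07437076]), 'grasp_force': 0.0, 'grip_width': 0.9985245856413629} 0.0187
{'fx': 277.9932830699359, 'fy': 277.9932830699359, 'cx': 320.04504868243606, 'cy': 198.9109462819523, 'hand_eye': array([[-5.11764822e-04, -9.59491342e-01, -2.81737650e-01,
         7.30082867e-02],
       [ 9.99999568e-01, -7.09535999e-04,  5.99951928e-04,
         2.00184121e-04],
       [-7.75551685e-04, -2.81737221e-01,  9.59491291e-01,
        -1.41361457e-01],
       [ 0.00000000e+00,  0.00000000e+00,  0.00000000e+00,
         1.00000000e+00]])}
```

View pics/top0.png

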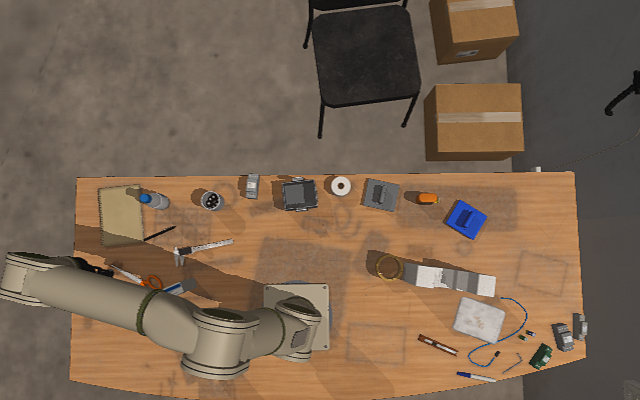

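The picture shows the cup at (211,200), the bin at (300,195), the lid at (380,195), with the blue decoy at (465,218). The rail module is at (250,187), the label roll at (341,186), the bottle at (150,200) and the tape at (428,198).

Run:
```python
from h import *
im,P=cloud("top0")
for n,(u,v) in dict(cup=(211,200),bin=(300,195),lid=(380,195),rail=(250,187),roll=(341,186),bottle=(150,200),tape=(428,198)).items():
    r=24; sub=P[v-r:v+r,u-r:u+r].reshape(-1,3)
    s=sub[(sub[:,2]>0.02)]
    # nearest cluster to pixel
    c=P[v,u]; s=s[np.hypot(*(s[:,:2]-c[:2]).T)<0.085]
    print(n,c.round(3),"med",np.median(s,0).round(3),"min",s.min(0).round(3),"max",s.max(0).round(3))
def rect(u0,u1,v0,v1,za,zb):
    s=P[v0:v1,u0:u1].reshape(-1,3);s=s[(s[:,2]>za)&(s[:,2]<zb)]
    print(len(s),cv2.minAreaRect((s[:,:2]*1000).astype(np.float32)))
rect(272,322,170,215,.058,.1);rect(360,402,175,215,.008,.03);rect(360,402,175,215,.035,.07);rect(198,225,187,213,.07,.1)
rect(237,262,172,202,.045,.07)
for n,(a,b) in dict(bin=(258,165),lid=(355,170),cup=(185,175)).items(): pass
a=cv2.resize(im[165:220,190:410],None,fx=3.6,fy=3.6,interpolation=cv2.INTER_CUBIC)
cv2.imwrite("pics/c1.png",a[:,:,::-1])
```

```text
cup [0.419 0.299 0.03 ] med [0.415 0.292 0.045] min [0.382 0.256 0.02 ] max [0.445 0.322 0.094]
bin [ 0.436 -0.018 -0.002] med [ 0.446 -0.017  0.063] min [ 0.374 -0.08   0.021] max [0.489 0.044 0.097]
lid [ 0.428 -0.305  0.04 ] med [ 0.433 -0.311  0.043] min [ 0.379 -0.374  0.02 ] max [ 0.485 -0.245  0.056]
rail [0.46  0.156 0.057] med [0.467 0.149 0.049] min [0.423 0.129 0.02 ] max [0.514 0.173 0.069]
roll [ 0.468 -0.169 -0.006] med [ 0.463 -0.166  0.039] min [ 0.429 -0.199  0.021] max [ 0.499 -0.131  0.048]
bottle [0.408 0.465 0.17 ] med [0.411 0.463 0.129] min [0.388 0.448 0.021] max [0.441 0.495 0.2  ]
tape [ 0.412 -0.469  0.068] med [ 0.413 -0.466  0.06 ] min [ 0.397 -0.5    0.021] max [ 0.432 -0.436  0.07 ]
210 ((432.5206298828125, -19.41840362548828), (115.69310760498047, 116.79344177246094), 6.287179946899414)
793 ((429.26434326171875, -310.97930908203125), (134.87147521972656, 138.64500427246094), 87.09884643554688)
88 ((431.1894836425781, -313.06365966796875), (16.77887725830078, 63.55236053466797), 77.24600219726562)
93 ((413.9618835449219, 288.5506286621094), (64.74343872070312, 62.84661102294922), 63.38365173339844)
161 ((467.6419677734375, 151.21148681640625), (37.39124298095703, 83.6534423828125), 82.77693176269531)
```

View pics/c1.png

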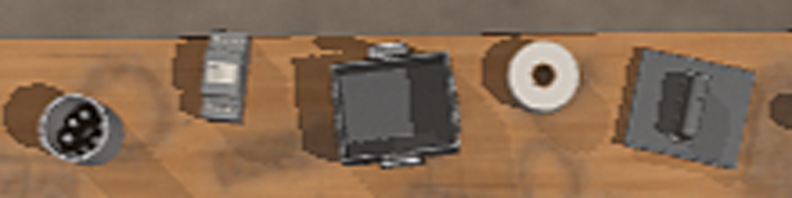

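The close crop confirms the cup at (78,130), bin at (398,108), yaw about +6°, and lid at (688,105), yaw about -13°. Next I move over the cup and check it with the wrist camera.

```bash
python3 -m crank '[[[8.5,1.7,-2.6,0.2,0,0,-3.1],[8.5,1.7,-2.6,0.2,0,0,-3.1],[8.5,1.7,-2.6,0.2,0,0,-3.1],[8.5,1.7,-2.6,0.2,0,0,-3.1],[8.5,1.7,-2.6,0.2,0,0,-3.1],[8.5,1.7,-2.6,0.2,0,0,-3.1],[8.5,1.7,-2.6,0.2,0,0,-3.1],[8.5,1.7,-2.6,0.2,0,0,-3.1],[8.5,1.7,-2.6,0.2,0,0,-3.1],[8.5,1.7,-2.6,0.2,0,0,-3.1],[8.5,1.7,-2.6,0.2,0,0,-3.1],[8.5,1.7,-2.6,0.2,0,0,-3.1],[8.5,0,0,0,0,0,0],[8.5,0,0,0,0,0,0]]]' 30
python3 - <<'E'
from h import *
snap("wrist","w1"); o=manip.get_obs(); print(o["joint_pos"].round(2),R.from_quat(o["ee_rot"]).as_matrix().round(2))
im,P=cloud("w1")
m=(P[:,:,2]>.075)&(P[:,:,2]<.1)&(np.hypot(P[:,:,0]-.414,P[:,:,1]-.2885)<.06)
s=P[m];print(len(s),s[:,2].max(),cv2.minEnclosingCircle((s[:,:2]*1000).astype(np.float32)))
E
```

```text
clock: 1.8
position: [0.3981, 0.2822, 0.2553]
ee_rot: [0.464, 0.886, 0.0, -0.0]
ft_force: [-1.3, -0.1, -0.0]
grip_width: 0.992
grasp_force: 0.0
[-0.93  0.01  0.22  1.79 -0.    1.35 -0.1 ] [[-0.57  0.82 -0.  ]
 [ 0.82  0.57  0.  ]
 [ 0.   -0.   -1.  ]]
686 0.08566925122014685 ((411.7697448730469, 291.14398193359375), 33.1388053894043)
```

View pics/w1.png

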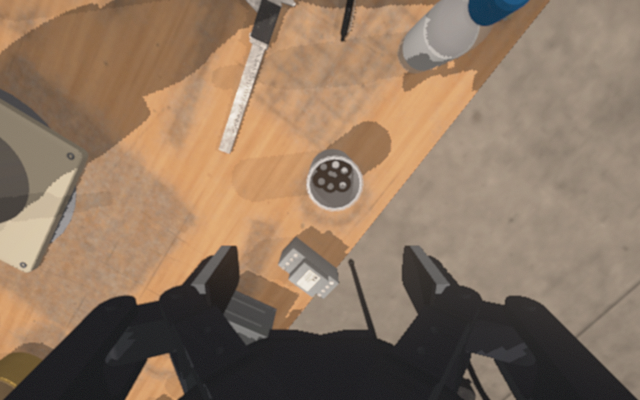

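The picture shows the cup rim at (334,182) with the knobs inside. The fit puts its axis at (0.412, 0.291). I'll approach leaning 20° so the palm stays clear of the pouring lip.

```bash
python3 -m crank '[[[8.5,0.5,0.05,-3.1,-4.1,-2.9,0],[8.5,0.5,0.05,-3.1,-4.1,-2.9,0],[8.5,0.5,0.05,-3.1,-4.1,-2.9,0],[8.5,0.4,0.03,-3.2,-4.1,-2.9,0],[8.5,0,0,-1.5,0,0,0],[8.5,0,0,-2,0,0,0],[8.5,0,0,-2,0,0,0],[8.5,0,0,-2,0,0,0],[8.5,0,0,-1.5,0,0,0],[8.5,0,0,0,0,0,0]]]' 40
python3 - <<'E'
from h import *
o=manip.get_obs(); print(o["joint_pos"].round(2))
E
```

```text
clock: 3.1
position: [0.417, 0.2835, 0.0399]
ee_rot: [0.457, 0.872, -0.08, 0.155]
ft_force: [-0.1, -0.7, -0.5]
grip_width: 0.994
grasp_force: 0.0
[-1.05  0.33  0.15  1.97  0.35  0.99 -0.51]
```

Close, then lift.

```bash
python3 -m crank '[[[6,0,0,0,0,0,0],[5.5,0,0,0,0,0,0],[5.5,0,0,0,0,0,0],[5.5,0,0,0,0,0,0],[5.5,0,0,0,0,0,0],[5.5,0,0,0.5,0,0,0],[5.5,0,0,1,0,0,0],[5.5,0,0,2,0,0,0],[5.5,0,0,3,0,0,0],[5.5,0,0,3,0,0,0],[5.5,0,0,2.5,0,0,0],[5.5,0,0,1,0,0,0],[5.5,0,0,0,0,0,0]]]' 40
python3 - <<'E'
from h import *
o=manip.get_obs(); print(o["joint_pos"].round(2))
snap("wrist","w2")
E
```

```text
clock: 4.72
position: [0.4172, 0.284, 0.1706]
ee_rot: [0.457, 0.872, -0.079, 0.155]
ft_force: [-0.3, 0.6, -3.4]
grip_width: 0.756
grasp_force: 45.0
[-1.05  0.15  0.15  1.86  0.33  1.25 -0.42]
```

View pics/w2.png

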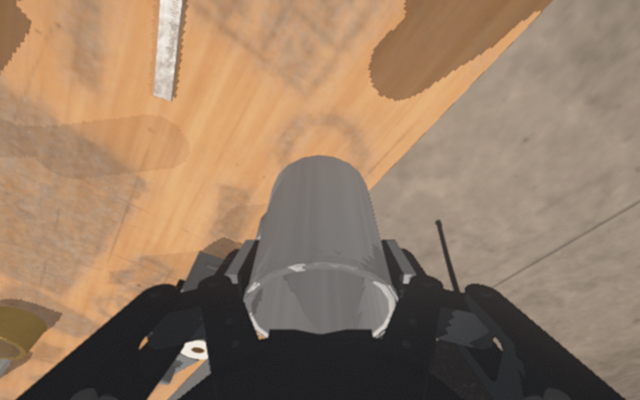

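The cup is held between the pads, with its rim near (320,300). Now I carry it to the bin and tip it to 60°.

```bash
python3 -m crank '[[[5.5,0,-1.2,0.5,0,0,-1.5],[5.5,0.1,-2.2,0,0,0,-2.5],[5.5,0.1,-2.8,0,0,0,-3],[5.5,0.1,-2.8,0,0,0,-3],[5.5,0.1,-2.8,0,0,0,-3],[5.5,0.1,-2.8,0,0,0,-3],[5.5,0.1,-2.8,0,0,0,-3],[5.5,0.1,-2.8,0,0,0,-3],[5.5,0.1,-2.3,0,0,0,-3],[5.5,0.1,-2,0,0,0,-2.5],[5.5,0,-1,0,0,0,-1.2],[5.5,0,0,-0.5,7.46,0.83,0],[5.5,0,0,-0.5,7.46,0.83,0],[5.5,0,0,-0.5,7.46,0.83,0],[5.5,0,0,-0.5,7.46,0.83,0],[5.5,0,0,-0.5,7.46,0.83,0],[5.5,0,0,-0.5,7.46,0.83,0],[5.5,0,0,-0.5,7.46,0.83,0],[5.5,0,0,-0.5,7.46,0.83,0],[5.5,0,0,0,0,0,0]]]'
python3 - <<'E'
from h import *
o=manip.get_obs(); print(o["joint_pos"].round(2),R.from_quat(o["ee_rot"]).as_matrix().round(3))
snap("scene","s1")
E
```

```text
clock: 7.28
position: [0.4255, 0.0272, 0.133]
ee_rot: [0.631, 0.697, 0.225, -0.255]
ft_force: [-0.2, -0.2, -3.0]
grip_width: 0.751
grasp_force: 45.1
[-0.42  0.29  0.82  2.04 -0.8   1.42  0.87] [[-0.073  0.995 -0.072]
 [ 0.765  0.102  0.636]
 [ 0.64  -0.008 -0.768]]
```

View pics/s1.png

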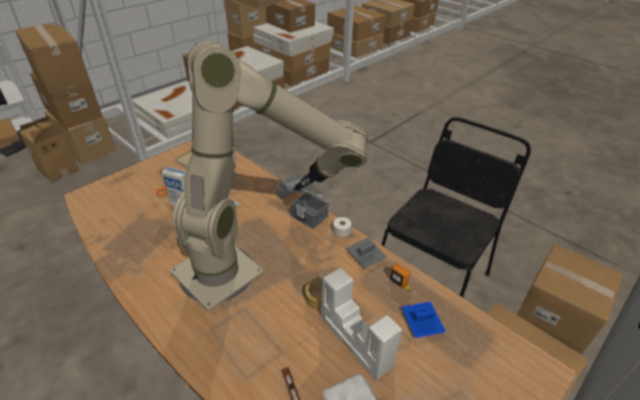

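The scene view shows the hand over the bin, with the cup tipped at about (300,187). I'll tip it slowly past level.

```bash
python3 -m crank '[[[5.5,0,0.6,0.3,3.98,0.44,0],[5.5,0,0.5,0.3,3.98,0.44,0],[5.5,0,0.2,0.3,3.98,0.44,0],[5.5,0,0.1,0.3,3.98,0.44,0],[5.5,0,0.1,0.3,3.98,0.44,0],[5.5,0,0.1,0.2,3.98,0.44,0],[5.5,0,0.1,0.2,3.98,0.44,0],[5.5,0,0.1,0.2,3.98,0.44,0],[5.5,0,0.1,0.2,3.98,0.44,0],[5.5,0,0.1,0.2,3.98,0.44,0],[5.5,0,0.1,0.2,3.98,0.44,0],[5.5,0,0,0.2,3.98,0.44,0],[5.5,0,0,0,0,0,0],[5.5,0,0,0,0,0,0],[5.5,0,0,0,0,0,0],[5.5,0,0,0,0,0,0],[5.5,0,0,0,0,0,0],[5.5,0,0,0,0,0,0]]]'
python3 - <<'E'
from h import *
o=manip.get_obs(); print(o["joint_pos"].round(2),R.from_quat(o["ee_rot"]).as_matrix().round(3)[:,2])
im,_=snap("top","t2");im2,_=snap("wrist","w3")
cv2.imwrite("pics/c2.png",np.vstack([cv2.resize(im[165:235,250:360],(640,400))[:,:,::-1][:,:,:],im2[:,:,::-1]])[:, :][::1] if 0 else np.hstack([cv2.resize(im[165:235,250:360],(470,300)),cv2.resize(im2,(320,300))])[:,:,::-1])
E
```

```text
clock: 9.57
position: [0.4261, 0.0499, 0.1643]
ee_rot: [0.482, 0.534, 0.462, -0.519]
ft_force: [0.3, 1.1, -2.0]
grip_width: 0.758
grasp_force: 45.3
[ 0.1   0.78  0.44  1.91 -1.18  2.03  1.25] [-0.109  0.993 -0.035]
```

View pics/c2.png

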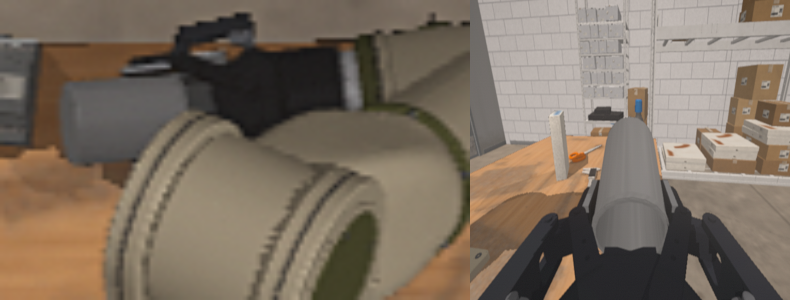

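The hand is over the bin with the cup tipped past level, and the load fell by about 1 N, which matches six knobs. I'll bring the cup upright and move it to the left.

```bash
python3 -m crank '[[[5.5,0,0,0.3,-3.58,-0.4,0],[5.5,0,0,0.5,-7.16,-0.79,0],[5.5,0,0,0.5,-7.16,-0.79,0],[5.5,0,0,0,-7.16,-0.79,0],[5.5,0,0,0,-7.16,-0.79,0],[5.5,0,0,0,-7.16,-0.79,0],[5.5,0,0,0,-7.16,-0.79,0],[5.5,0,0,0,-7.16,-0.79,0],[5.5,0,0.5,0,-7.16,-0.79,0],[5.5,0,1.5,0,-7.16,-0.79,0],[5.5,0,2,0,-7.16,-0.79,0],[5.5,0,2,0,-7.16,-0.79,0],[5.5,0,2,0,-7.16,-0.79,0],[5.5,-0.3,2,-0.5,-7.16,-0.79,0],[5.5,-0.5,2,-0.5,-7.16,-0.79,0],[5.5,-0.5,2,-0.5,-3.58,-0.4,4],[5.5,-0.5,1.5,-0.5,0,0,4],[5.5,-0.4,1,-0.5,0,0,4],[5.5,0,0.4,0,0,0,3],[5.5,0,0,0,0,0,0]]]'
python3 - <<'E'
from h import *
o=manip.get_obs(); M=R.from_quat(o["ee_rot"]).as_matrix();print(o["joint_pos"].round(2),M.round(3))
im,_=snap("top","t3");im2,_=snap("wrist","w4")
cv2.imwrite("pics/c3.png",np.hstack([cv2.resize(im[165:225,255:345],(450,300)),cv2.resize(im2,(350,300))])[:,:,::-1])
E
```

```text
clock: 12.18
position: [0.4044, 0.2183, 0.1528]
ee_rot: [0.558, 0.811, -0.098, 0.143]
ft_force: [0.2, -0.8, -2.7]
grip_width: 0.751
grasp_force: 45.2
[-0.93  0.11  0.11  1.94  0.32  1.26 -0.58] [[-0.336  0.934  0.124]
 [ 0.878  0.358 -0.319]
 [-0.342  0.001 -0.94 ]]
```

View pics/c3.png

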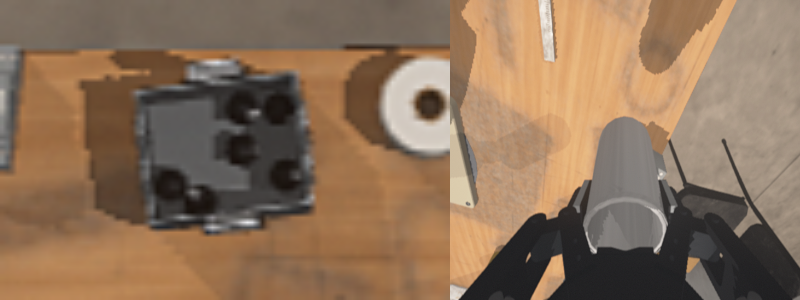

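All six knobs are in the bin: (240,105), (280,108), (240,148), (285,175), (170,185) and (200,200) in the crop. I'll set the cup down.

```bash
python3 -m crank '[[[5.5,0,0,-2,0,0,0],[5.5,0,0,-2.5,0,0,0],[5.5,0,0,-2.5,0,0,0],[5.5,0,0,-2,0,0,0],[5.5,0,0,-1,0,0,0],[5.5,0,0,-0.5,0,0,0],[5.5,0,0,-0.4,0,0,0],[5.5,0,0,-0.2,0,0,0],[5.5,0,0,0,0,0,0]]]'
```

```text
clock: 13.4
position: [0.4043, 0.2191, 0.0416]
ee_rot: [0.558, 0.812, -0.098, 0.144]
ft_force: [-0.0, -0.6, -2.2]
grip_width: 0.751
grasp_force: 45.2
```

```bash
python3 -m crank '[[[5.5,0,0,-0.1,0,0,0],[5.5,0,0,-0.1,0,0,0],[5.5,0,0,0,0,0,0]]]'
```

```text
clock: 13.78
position: [0.4043, 0.2191, 0.0414]
ee_rot: [0.558, 0.811, -0.098, 0.144]
ft_force: [-10.1, -4.0, 26.3]
grip_width: 0.757
grasp_force: 47.1
```

```bash
python3 -m crank '[[[5.5,0,0,0.15,0,0,0],[7,0,0,0,0,0,0],[8.5,0,0,0,0,0,0],[8.5,0,0,0,0,0,0],[8.5,0,0,0,0,0,0],[8.5,0,0,1,0,0,0],[8.5,0,0,2,0,0,0],[8.5,0,0,3,0,0,0],[8.5,0,0,3.5,0,0,0],[8.5,0,0,3.5,4.7,1.8,0],[8.5,0,0,3.5,4.7,1.8,0],[8.5,0,0,0,4.7,1.8,0],[8.5,0,0,0,4.6,1.8,0]]]'
python3 - <<'E'
from h import *
snap("wrist","w5");im,P=cloud("w5")
m=(P[:,:,2]>.077)&(P[:,:,2]<.1)&(np.hypot(P[:,:,0]-.401,P[:,:,1]-.227)<.06)
s=P[m];print(len(s),s[:,2].min(),s[:,2].max(),cv2.minEnclosingCircle((s[:,:2]*1000).astype(np.float32)))
print(R.from_quat(manip.get_obs()["ee_rot"]).as_matrix().round(3))
E
python3 -m crank '[[[8.5,0.2,-2,0,0,0,-5],[8.5,0.2,-3.8,0,0,0,-8.5],[8.5,0.2,-3.8,0,0,0,-8.5],[8.5,0.2,-3.8,0,0,0,-8.5],[8.5,0.2,-3.8,0,0,0,-8.5],[8.5,0.2,-3.8,0,0,0,-8.5],[8.5,0.2,-3.8,0,0,0,-8.5],[8.5,0.2,-3.8,0,0,0,-8.5],[8.5,0.2,-3.8,0,0,0,-8.5],[8.5,0.2,-3.8,0,0,0,-8.5],[8.5,0.2,-3.8,0,0,0,-8.5],[8.5,0.2,-3.8,0,0,0,-8.5],[8.5,0,-3.8,0,0,0,-8.5],[8.5,0,-3.8,0,0,0,-8.5],[8.5,0,-1.5,0,0,0,-8.5],[8.5,0,0,0,0,0,0],[8.5,0,0,0,0,0,0]]]'
python3 - <<'E'
from h import *
snap("wrist","w6");im,P=cloud("w6")
print(R.from_quat(manip.get_obs()["ee_rot"]).as_matrix().round(3), manip.get_obs()["joint_pos"].round(2))
def rect(za,zb,c,r):
    m=(P[:,:,2]>za)&(P[:,:,2]<zb)&(np.hypot(P[:,:,0]-c[0],P[:,:,1]-c[1])<r)
    s=P[m];
    if len(s): print(len(s),np.median(s,0),cv2.minAreaRect((s[:,:2]*1000).astype(np.float32)))
rect(.04,.06,(.431,-.313),.05);rect(.009,.022,(.431,-.313),.1)
E
```

```text
clock: 15.4
position: [0.4044, 0.219, 0.2073]
ee_rot: [0.566, 0.824, 0.002, -0.001]
ft_force: [0.0, 0.8, -1.0]
grip_width: 0.997
grasp_force: 0.0
893 0.07700831520150003 0.0854970898864098 ((400.5152893066406, 227.16180419921875), 32.99943161010742)
[[-0.355  0.935 -0.   ]
 [ 0.935  0.355  0.007]
 [ 0.007  0.002 -1.   ]]
clock: 17.58
position: [0.4284, -0.309, 0.2058]
ee_rot: [0.994, -0.111, -0.0, -0.0]
ft_force: [-0.1, 1.0, -0.1]
grip_width: 0.994
grasp_force: 0.0
[[ 0.975 -0.221 -0.   ]
 [-0.221 -0.975  0.   ]
 [-0.    -0.    -1.   ]] [-0.18  0.15  0.8   1.79 -0.12  1.25 -1.15]
817 [ 0.43211289 -0.31251117  0.04716209] ((430.7708435058594, -312.4056701660156), (15.972275733947754, 62.324073791503906), 77.07369232177734)
6842 [ 0.43544831 -0.31495372  0.01361074] ((430.5765380859375, -312.48565673828125), (116.3189468383789, 101.12924194335938), 76.4636001586914)
```

View pics/w6.png

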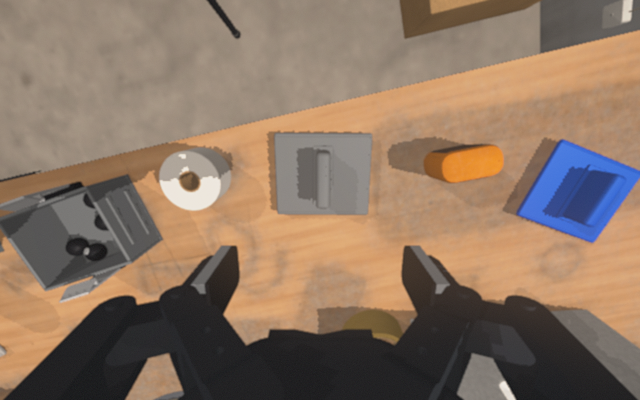

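The cup stands upright at (0.4005, 0.2272). The lid rib is at (323,178), with centre (0.4307, -0.3124) and yaw -13°. Now I grip the rib.

```bash
python3 -m crank '[[[8.5,0.23,-0.34,-2,0,0,-0.4],[8.5,0,0,-3,0,0,0],[8.5,0,0,-3.5,0,0,0],[8.5,0,0,-3.5,0,0,0],[8.5,0,0,-3,0,0,0],[8.5,0,0,-2,0,0,0],[8.5,0,0,-1,0,0,0],[8.5,0,0,-0.5,0,0,0],[4,0,0,0,0,0,0],[1,0,0,0,0,0,0],[1,0,0,0,0,0,0],[1,0,0,0,0,0,0],[1,0,0,0,0,0,0],[1,0,0,0,0,0,0]]]' 60
```

```text
clock: 19.38
position: [0.4307, -0.3137, 0.0213]
ee_rot: [0.993, -0.117, 0.0, 0.0]
ft_force: [-0.9, 0.9, 6.3]
grip_width: 0.175
grasp_force: 59.8
```

```bash
python3 -m crank '[[[1,0,0,1,0,0,0],[1,0,0,2.5,0,0,0],[1,0,0,3.5,0,0,0],[1,0,0,4,0,0,0],[1,0,0,3,0,0,0],[1,0,0,1,0,0,0]]]'
python3 - <<'E'
from h import *
for f,dz in (("w6",0),("t3",.007),("top0",.007)):
    im,P=cloud(f); P=P.copy();P[:,:,2]-=dz
    near=np.hypot(P[:,:,0]-.4325,P[:,:,1]+.0194)<.1
    s=P[near&(P[:,:,2]>.061)&(P[:,:,2]<.071)]
    print(f,len(s),cv2.minAreaRect((s[:,:2]*1000).astype(np.float32)))
    c=P[near&(P[:,:,2]>.08)&(P[:,:,2]<.096)][:,:2]
    for g in (c[c[:,0]>.43],c[c[:,0]<.43]): print("  clip",len(g),g.mean(0).round(4),g.min(0).round(4),g.max(0).round(4))
E
```

```text
clock: 20.12
position: [0.4308, -0.3138, 0.1725]
ee_rot: [0.993, -0.117, 0.001, 0.0]
ft_force: [0.1, -0.4, -0.9]
grip_width: 0.177
grasp_force: 58.8
w6 1744 ((430.6849060058594, -18.00347137451172), (115.6475601196289, 119.04594421386719), 6.7829742431640625)
  clip 309 [ 0.485  -0.0158] [ 0.4793 -0.0317] [0.4902 0.005 ]
  clip 300 [ 0.3774 -0.0257] [ 0.3721 -0.0425] [ 0.3822 -0.0046]
t3 43 ((429.2516174316406, -18.095203399658203), (110.68653106689453, 113.63827514648438), 6.931546688079834)
  clip 11 [ 0.4881 -0.0151] [ 0.4852 -0.0286] [ 0.4894 -0.0045]
  clip 17 [ 0.3779 -0.0259] [ 0.3743 -0.0413] [ 0.3815 -0.0067]
top0 36 ((428.52423095703125, -19.693706512451172), (107.432861328125, 114.1256103515625), 6.971529006958008)
  clip 13 [ 0.4871 -0.0106] [ 0.4826 -0.0286] [0.4893 0.0024]
  clip 13 [ 0.3771 -0.0235] [ 0.3745 -0.0413] [ 0.3813 -0.0067]
```

```bash
python3 -m crank '[[[1,0,1.5,0,0,0,2],[1,0,2.5,0,0,0,3],[1,0,3,0,0,0,3.2],[1,0,3,0,0,0,3.5],[1,0,3,0,0,0,3.5],[1,0,2.5,0,0,0,3],[1,0,1,0,0,0,2],[1,0,0,0,0,0,0],[1,0,0,0,0,0,0]]]'
python3 - <<'E'
from h import *
snap("wrist","w7")
o=manip.get_obs();M=R.from_quat(o["ee_rot"]).as_matrix();print(np.degrees(np.arctan2(M[1,0],M[0,0])),M[:,2].round(4))
im,P=cloud("w7")
near=np.hypot(P[:,:,0]-.431,P[:,:,1]+.0185)<.085
s=P[near&(P[:,:,2]>.061)&(P[:,:,2]<.071)]
print(len(s),cv2.minAreaRect((s[:,:2]*1000).astype(np.float32)))
c=P[near&(P[:,:,2]>.08)&(P[:,:,2]<.096)][:,:2]
for g in (c[c[:,0]>.43],c[c[:,0]<.43]): print("  clip",len(g),cv2.minAreaRect((g*1000).astype(np.float32)))
E
```

```text
clock: 21.25
position: [0.4303, -0.1495, 0.1708]
ee_rot: [0.998, 0.058, -0.0, 0.0]
ft_force: [0.8, -0.5, -1.2]
grip_width: 0.176
grasp_force: 58.8
6.677742644089159 [-1.e-04 -6.e-04 -1.e+00]
1887 ((432.0303649902344, -15.801658630371094), (114.43962097167969, 116.58096313476562), 2.723933696746826)
  clip 477 ((484.6320495605469, -12.165103912353516), (7.590660572052002, 36.27552032470703), 6.63604736328125)
  clip 492 ((377.2608642578125, -23.210678100585938), (8.929056167602539, 36.651145935058594), 6.782175064086914)
```

View pics/w7.png

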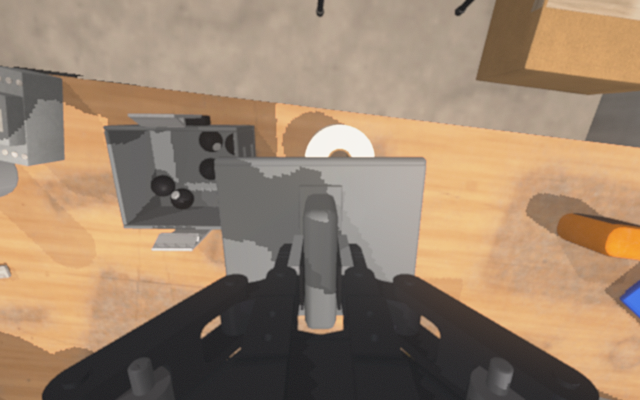

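Run:
```python
from h import *
im,P=cloud("w7")
a=np.radians(6.7);c,s=np.cos(a),np.sin(a)
B=np.array([.431,-.018])
q=P[:,:,:2]-np.array([.4303,-.1495]);L=np.stack([q[...,0]*c+q[...,1]*s,-q[...,0]*s+q[...,1]*c],-1)
m=(P[:,:,2]>.158)&(P[:,:,2]<.17)&(np.abs(L[...,0]-.03)<.04)&(np.abs(L[...,1])<.08)
S=L[m];print(len(S),np.median(P[m][:,2]),S.min(0),S.max(0))
b=S[S[:,0]>.02];print(b[:,1].min(),b[:,1].max())
for x in (.025,.035,.045):
  k=S[abs(S[:,0]-x)<.003];print(x,k[:,1].min(),k[:,1].max())
r=(P[:,:,2]>.19)&(P[:,:,2]<.203)&(np.abs(L[...,0]-.025)<.02)&(np.abs(L[...,1])<.015)
print(r.sum(),np.median(P[r],0),L[r].min(0),L[r].max(0))
q=B-np.array([.4303,-.1495]);print("bin from tcp",q)
```

```text
17620 0.16317631680447842 [-0.00999946 -0.05710867] [0.05047202 0.05892841]
-0.05710462269631318 0.05892841306400003
0.025 -0.0570946130160632 0.058320698893983766
0.035 -0.05710462269631318 0.058250443258176916
0.045 -0.056867452690491226 0.058160200430874096
2333 [ 0.44666073 -0.14654527  0.19670661] [ 0.00500859 -0.01499688] [0.03174658 0.0148659 ]
bin from tcp [0.0007 0.1315]
```

The held lid sits level at about (320,215), and the bin is at (180,180) with both clips visible. I'll move the lid over the bin.

```bash
python3 -m crank '[[[1,0,1,0,0,0,0],[1,0,2.5,0,0,0,0],[1,0.1,3.1,0,0,0,0],[1,0,3,0,0,0,0],[1,0,2.5,0,0,0,0],[1,0,1,0,0,0,0],[1,0,0,-1,0,0,0],[1,0,0,-2,0,0,0],[1,0,0,-2,0,0,0],[1,0,0,-1,0,0,0],[1,0,0,0,0,0,0],[1,0,0,0,0,0,0]]]'
python3 - <<'E'
from h import *
o=manip.get_obs();M=R.from_quat(o["ee_rot"]).as_matrix();print(o["position"],np.degrees(np.arctan2(M[1,0],M[0,0])),M[:,2].round(4),o["ft_force"].round(1))
E
```

```text
clock: 22.8
position: [0.4318, -0.0177, 0.1114]
ee_rot: [0.998, 0.059, 0.0, 0.0]
ft_force: [0.1, 0.4, -1.2]
grip_width: 0.179
grasp_force: 58.8
[ 0.43182599 -0.01773021  0.11137851] 6.770282172906113 [ 9.e-04 -1.e-04 -1.e+00] [ 0.1  0.4 -1.2]
```

```bash
python3 -m crank '[[[1,-0.05,-0.05,-0.4,0,0,0],[1,0,0,-0.4,0,0,0],[1,0,0,-0.4,0,0,0],[1,0,0,-0.2,0,0,0],[1,0,0,-0.2,0,0,0],[1,0,0,0,0,0,0]]]'
python3 -m crank '[[[1,0,0,-0.15,0,0,0],[1,0,0,-0.15,0,0,0],[1,0,0,0,0,0,0]]]'
```

```text
clock: 23.55
position: [0.4308, -0.018, 0.0947]
ee_rot: [0.998, 0.059, -0.0, 0.0]
ft_force: [-0.1, -0.5, -1.6]
grip_width: 0.181
grasp_force: 58.8
clock: 23.92
position: [0.4312, -0.0179, 0.0919]
ee_rot: [0.998, 0.059, 0.0, 0.0]
ft_force: [1.3, -0.1, -0.5]
grip_width: 0.177
grasp_force: 58.9
```

Aligned, and the clips are just touching. I'll press in small steps.

```bash
for i in 1 2 3; do python3 -m crank '[[[1,0,0,-0.1,0,0,0],[1,0,0,-0.1,0,0,0],[1,0,0,0,0,0,0]]]' | sed -n 2,4p; done
```

```text
position: [0.4311, -0.018, 0.09]
ee_rot: [0.998, 0.059, 0.0, 0.0]
ft_force: [1.3, -1.0, 2.6]
position: [0.4311, -0.018, 0.088]
ee_rot: [0.998, 0.059, 0.0, 0.0]
ft_force: [0.4, -0.6, 3.9]
position: [0.4309, -0.018, 0.0858]
ee_rot: [0.998, 0.059, 0.0, 0.0]
ft_force: [0.8, -0.2, 2.9]
```

```bash
for i in 1 2 3; do python3 -m crank '[[[1,0,0,-0.1,0,0,0],[1,0,0,-0.1,0,0,0],[1,0,0,0,0,0,0]]]' | sed -n 2,5p; done
```

```text
position: [0.4306, -0.018, 0.0835]
ee_rot: [0.998, 0.059, -0.0, 0.0]
ft_force: [2.3, 1.3, -2.1]
grip_width: 0.17
position: [0.4304, -0.0181, 0.0813]
ee_rot: [0.998, 0.059, -0.001, 0.0]
ft_force: [1.7, -0.5, -8.7]
grip_width: 0.177
position: [0.4306, -0.018, 0.0797]
ee_rot: [0.998, 0.059, -0.0, 0.0]
ft_force: [-0.0, 0.7, -4.8]
grip_width: 0.179
```

The clips have passed and now pull the lid down. About 1.4 mm remains to the rim.

```bash
for i in 1 2; do python3 -m crank '[[[1,0,0,-0.08,0,0,0],[1,0,0,0,0,0,0]]]' | sed -n 2,5p; done
```

```text
position: [0.431, -0.018, 0.0792]
ee_rot: [0.998, 0.059, 0.0, 0.0]
ft_force: [0.2, 0.6, -2.4]
grip_width: 0.178
position: [0.431, -0.018, 0.0783]
ee_rot: [0.998, 0.059, 0.0, 0.0]
ft_force: [-0.3, -0.2, -0.7]
grip_width: 0.176
```

```bash
for i in 1 2; do python3 -m crank '[[[1,0,0,-0.06,0,0,0],[1,0,0,0,0,0,0]]]' | sed -n 2,5p; done
```

```text
position: [0.431, -0.018, 0.0782]
ee_rot: [0.998, 0.059, -0.0, -0.0]
ft_force: [-4.4, -0.3, 8.7]
grip_width: 0.179
position: [0.431, -0.018, 0.0782]
ee_rot: [0.998, 0.059, -0.0, -0.0]
ft_force: [-10.0, -0.9, 17.9]
grip_width: 0.177
```

The lid is home on the rim. I'll ease off, release, rise and check.

```bash
python3 -m crank '[[[1,0,0,0.1,0,0,0],[1,0,0,0,0,0,0],[3,0,0,0,0,0,0],[5,0,0,0,0,0,0],[5,0,0,0,0,0,0],[5,0,0,1,0,0,0],[5,0,0,2,0,0,0],[5,0,0,3,0,0,0],[5,-0.5,0,4,0,0,0],[5,-1,0,4,0,0,0],[5,-1,0,2,0,0,0],[5,0,0,0,0,0,0]]]'
python3 - <<'E'
from h import *
snap("wrist","w8");snap("top","t8");im,P=cloud("w8")
near=np.hypot(P[:,:,0]-.431,P[:,:,1]+.018)<.08
s=P[near&(P[:,:,2]>.067)&(P[:,:,2]<.078)];print("plate",np.percentile(s[:,2],[5,50,95]),cv2.minAreaRect((s[:,:2]*1000).astype(np.float32)))
s=P[near&(P[:,:,2]>.1)&(P[:,:,2]<.115)];print("rib",len(s),np.median(s,0),cv2.minAreaRect((s[:,:2]*1000).astype(np.float32)))
im,P=cloud("t8")
m=(P[:,:,2]>.08)&(P[:,:,2]<.1)&(np.hypot(P[:,:,0]-.40,P[:,:,1]-.227)<.05);s=P[m]
print("cup",len(s),cv2.minEnclosingCircle((s[:,:2]*1000).astype(np.float32)))
E
```

```text
clock: 28.68
position: [0.4064, -0.018, 0.2398]
ee_rot: [0.998, 0.059, 0.002, -0.0]
ft_force: [0.6, -0.6, -1.3]
grip_width: 0.585
grasp_force: 0.0
plate [0.06938986 0.07066456 0.07287715] ((430.42645263671875, -17.432170867919922), (101.62384796142578, 116.22996520996094), 6.941216468811035)
rib 971 [ 0.43223463 -0.01728756  0.10417269] ((431.0450134277344, -17.65313720703125), (61.81593704223633, 15.633134841918945), 6.602182388305664)
cup 65 ((402.8207092285156, 224.35804748535156), 33.08070755004883)
```

View pics/w8.png

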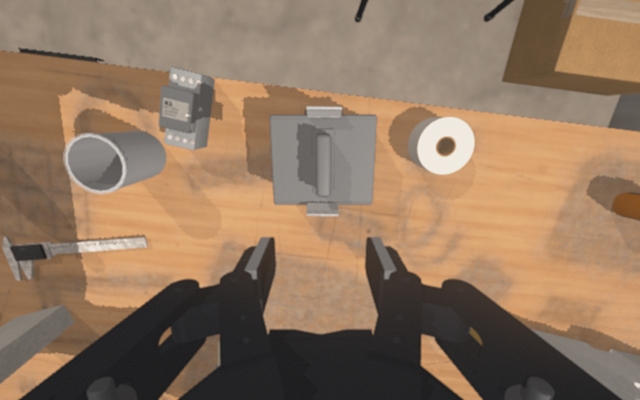

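The lid sits square on the bin at (324,160), with clips over both x edges at (324,112) and (323,209). The cup stands empty and upright at (112,160), and the rail module and label roll are where they started.

```bash
python3 -c "
from workcell import job
print(job.hand_in())"
```

```text
the job is handed in; nothing more can be done
None
```

The job is done and handed in at about 29 s on the robot clock: all six knobs are in the bin, the empty cup stands upright to its left, and the lid is snapped home under both clips. The bystanders were left where they stood, and pressing the lid home peaked at about 18 N once it was on the rim.

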